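# Refit the inspection plate and hold the sprung guard cover at its balance

### The job

The counterbalance spring of the blue spin guard's cover is to be set with the cover at its full weight, so first lay the steel inspection plate, grip bar up, flat on the cover with its two holes over the cover's two dowel pins, until it lies flush, and let go of it. Then take the cover by its black bow handle, raise it clearly past its balance point (50 degrees open; above that the spring carries it), bring it back to 5 to 10 degrees below that point and finish there, gripping the handle and holding the cover still for the fitter, the plate still on its pins. Keep hold of the cover so that it neither flies open nor drops, and leave the other things on the bench alone.

Things in the scene. Friction and masses are not known exactly. Their poses are not given: they have to be found in the camera images.
- guard: blue open-topped sheet-metal box of the spin guard, 200 x 110 mm, 75 mm high, fixed on the bench before the press fixture; origin: middle of its underside, z up. Its x axis points from the handle end (left, seen from the robot) to the hinge end (right), y across it. Hinge line along y at x +105, z +80 mm. A rotor stands inside.
- cover (a joint): hinge of the grey cover, rad: 0 = shut (level), grows as the handle end rises, stop at 1.25. Springs at the hinge help it open: with the plate on, the cover balances at 0.87 (50 degrees, +-0.02); let go below that it falls shut, above it the spring carries it to the stop. About 2.3 N at the handle lifts it from shut, falling to zero at the balance point.
- hinge (a point): point on the hinge line, half way across the guard (fixed)
- handle (a point): middle of the black bow handle's round bar, on its axis: 12 mm thick, across the guard (along its y), straight for 76 mm; 253 mm from the hinge line, 80 mm above the bench when shut. 42 mm of free space between bar and cover edge: open the fingers at most 40 mm to straddle it from above. The bar may turn between the fingers as the cover swings.
- seat (a point): middle of the plate's place on the cover's upper face (85 mm above the bench when shut, 105 mm from the hinge line); turns with the cover, axes parallel to the guard's when shut: x towards the hinge, y across, z out of the cover. Cover 10 mm thick, with a window 52 x 64 mm here that the plate covers.
- pin_a (a point): tip of one steel dowel pin, at seat x +36, y +26 mm: 8 mm thick, 15 mm high, its top 4 mm tapered to 3.6 mm
- pin_b (a point): tip of the other, equal dowel pin, at seat x -36, y -26 mm
- plate: bright steel plate 100 (x) x 80 (y) x 6 mm, about 0.35 kg, flat on the bench; origin: middle of its underside, z up. Two 11 mm through holes at x +36, y +26 and x -36, y -26 mm (a half turn fits as well). In its middle a black grip bar 12 mm thick in x, 36 mm long in y, top 33 mm above the underside. Seated: origin on seat, x axes parallel.
- master_rotor: bystander: small grey turned rotor with a blue ring, 54 mm across, 54 mm high; origin under its middle
- ring_gauge: bystander: grey steel ring, 55 mm across, 16 mm high; origin under its middle
- stamp: bystander: dark red hand stamp, 25 mm across, 60 mm high, standing; origin under its middle
- feeler_block: bystander: brown wooden block holding small grey steel blocks, 40 x 70 mm, 43 mm high, right of the guard; origin under its middle

How it is judged:
By the outcome, as a careful person would: the job done as asked, in the order asked, and still so for the second after the job is handed in, while the arm keeps its last pose, push and grip.
It also fails if it takes over 54 s, if anything falls off the work surface, if the arm or the gripper's body presses on something with over 40 N, if the wrist force passes 120 N, or if a joint passes its speed limit or range.

### The arm

A 6-joint arm with a two-finger parallel gripper is mounted at the origin on a cart in front of the work surface, level with it; the furniture and walls round the work are solid. World frame = base frame: x ahead of the robot, y to its left, z up, the work surface at z = 0. Lengths are in m, angles in rad, forces in N, time in s.
With the tool pointing down it reaches from about 0.25 to 0.8 m from the base axis. Payload 8.5 kg.
Tool frame: the origin (TCP) lies on the centre line of the jaws, within the pads' length; the fingertips stand 8 mm ahead of it and the grasp point (between the pads) lies 11 mm behind it; z points along the fingers, y is the line along which they close (so a half turn about z gives the same grasp; the last joint's range is limited). The gripper opens to 85 mm and grips with 20 to 120 N. Pads are 22 mm wide; open, the fingers measure 114 mm over their backs; the gripper's body (76 mm by 85 mm) begins 54 mm behind the grasp point. The pads swing forward as they close: fully open they stand 13 mm farther back than shut.
Start: joints at [0, 0.238, -0.013, 1.319, 0, 1.571], TCP at [0.525, -0, 0.239] pointing down, gripper open.
Joint ranges: [-2.66, 2.66], [-1.03, 1.9], [-1.14, 1.46], [-1.82, 2.27], [-1.45, 1.34], [-3.14, 3.14]. Speed limits (rad/s): [2.22, 2.22, 2.79, 3.14, 3.14, 3.14].

### API

Orientations are given as a 3x3 rotation matrix whose columns are the frame's x, y, z axes.
In Python, from rig import get_state, eyes, bot gives the robot as it stands.
- The arm moves only by the shell command python3 -m crank 'ROWS' [FORCE]. ROWS is JSON, a list of rows, each a list of 3 entries, a list of its own where there are three numbers: the shift along the tool's x, y, z in m, then the turn, a rotation vector about the tool's x, y, z in degrees, then the opening, from -1 (shut) to 1 (fully open), so that 0 is half open. In form: [[[dx, dy, dz], [rx, ry, rz], claw], ...]. A call has 1 to 8 rows; each row is the pose to reach, as a shift and turn from the pose commanded when the call began, along the tool's axes at that moment; what a row does not reach only later rows make up. A row lasts 1/10 s, in which the tool goes at most 50 mm and 8.59 degrees, less where a joint would pass 70% of its speed; a pose out of reach is approached as far as the arm can. A call with a gripper value outside its range is refused whole. The fingers move at their own pace and stop on an object; FORCE is the grip in N (left out, the last holds). Time passes only in rows, so rows that repeat a pose let the fingers close. It gives the time, the measured TCP pose, the force, the opening and the grip force at its end, in the units of the state.
- get_state(): the state, without advancing time (a new reading comes with each control period).
- eyes.camera(name): name is "scene" or "side" or "wrist"; returns a dict with "image" (480x640x3 uint8, blue, green, red), "camera_matrix" (3x3 intrinsics, pixels), "k1" (the pictures are not rectified: a ray, as slopes to the right and down, at radius r is drawn at 1 + k1 r^2 times it, then the intrinsics apply), "R" (3x3) and "t" (3): a world point X has camera coordinates R X + t. Camera axes: x right, y down, z forward; pixel columns grow to the right and rows downward; lengths in m; the calibration is good to about 2 mm. A picture is of the moment at which its call begins. There is no depth.
- bot.finish_job(): hands the job in; it is judged then, once.
The state is a dict: "t": time; "q": joint angles; "qd": joint speeds; "tau": joint torques, N m; "eef_pos": TCP position; "orientation": TCP orientation; "contact_force": force on the tool from outside, world axes, zero at the start; "wrist_torque": the same for the moment, N m; "grip_width": opening from 0.0 (shut) to 1.0 (fully open); "grasp_force": force on a finger pad.
Only numpy, scipy, OpenCV 4.12 (cv2) and the standard library are available. Lean on these libraries where they do the work, as an engineer would, in place of code of your own. Each camera call takes 0.05 s, during which the arm holds its last target. There are 200 camera calls.

## Working session

There is one attempt and no reset: what is moved stays moved. The work goes in short steps, Python scripts to look and compute and a shell command to move; the robot and the scene stay as the last step left them, time stands still between calls to the robot, and variables do not carry over. Pictures are saved under pics/ and viewed, at most 10 in all, crops included, and the job is handed in when it is done.

```bash
ls; mkdir -p pics
cat > h.py <<'E'
import numpy as np, cv2
from rig import get_state, eyes, bot
def shot(n,f=None):
    c=eyes.camera(n)
    if f: cv2.imwrite('pics/'+f,c['image'])
    np.savez('cam_'+n+'.npz',K=c['camera_matrix'],k1=c['k1'],R=c['R'],t=c['t'],image=c['image'])
    return c
def load(n): return np.load('cam_'+n+'.npz')
def ray(c,u,v):
    K=c['K'];k=float(c['k1'])
    d=np.array([(u-K[0,2])/K[0,0],(v-K[1,2])/K[1,1]]);s=d.copy()
    for _ in range(30): s=d/(1+k*(s@s))
    R=c['R'];w=R.T@np.array([*s,1]);return -R.T@c['t'],w/np.linalg.norm(w)
def onz(c,u,v,z):
    o,w=ray(c,u,v);return o+w*(z-o[2])/w[2]
def proj(c,X):
    p=c['R']@np.array(X)+c['t'];s=p[:2]/p[2];s=s*(1+float(c['k1'])*(s@s));K=c['K']
    return np.array([K[0,0]*s[0]+K[0,2],K[1,1]*s[1]+K[1,2]])
E
python3 - <<'E'
from h import *
a=shot('scene','s0.png');b=shot('side','d0.png');w=shot('wrist','w0.png')
for c in(a,b,w): print(-c['R'].T@c['t'],c['R'][2],c['k1'])
s=get_state();print(s['t'],s['eef_pos'],s['orientation'],s['grip_width'],s['contact_force'])
E
```

```text
pics
[-0.43172909 -0.44133549  1.15453377] [ 0.61100428  0.31911682 -0.72445719] -0.10463306520618319
[-0.00945464  0.7517774   0.73519656] [ 0.44849259 -0.66278461 -0.59964236] -0.012419569747136887
[0.52404455 0.06678971 0.37431336] [ 3.48017816e-04 -2.65853498e-01 -9.64013380e-01] 0.017834596323932625
0.15 [ 5.24720676e-01 -2.03428274e-05  2.38849457e-01] [[ 5.55632708e-05  9.99999455e-01 -1.04282480e-03]
 [ 9.99999998e-01 -5.55927311e-05 -2.82214893e-05]
 [-2.82794474e-05 -1.04282323e-03 -9.99999456e-01]] 0.9992027754435565 [-0.17008225 -0.48579064 -0.70538418]
```

View pics/s0.png

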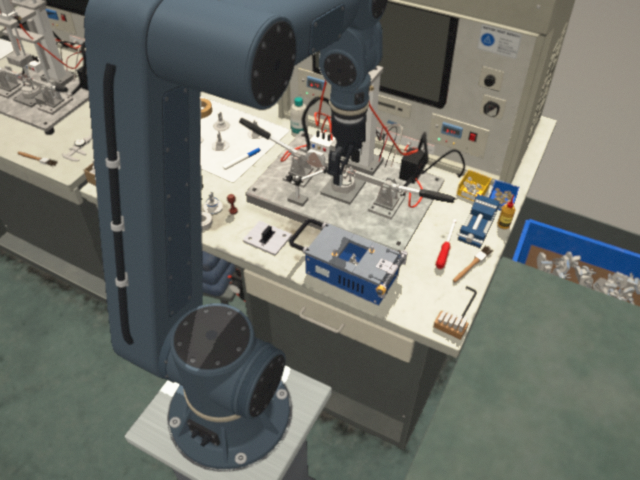

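View pics/w0.png

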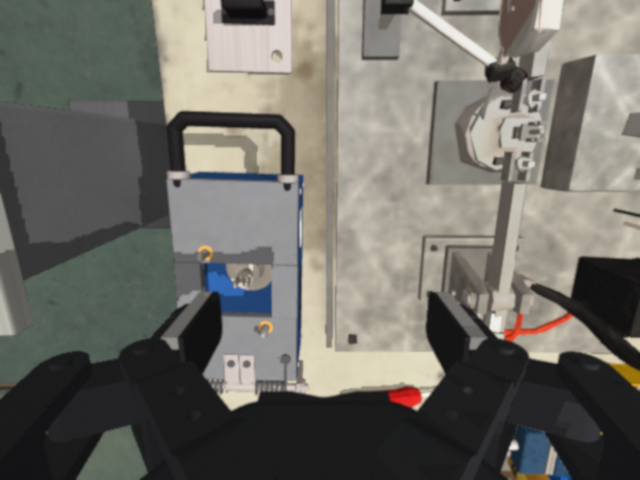

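Wrist: handle bar from (180,119) to (285,119), pins near (205,255) and (264,328), plate at the top with its hole at (277,57) and near corners (208,70) and (291,73). Next the side view.

Run:
```python
from h import *
w=load('wrist')
for n,u,v,z in [('handle',231,120,.08),('hL',175,122,.08),('hR',290,122,.08),('pinA',262,330,.09),('pinB',204,257,.09),('hole',277,57,.006),('c1',208,70,.006),('c2',291,73,.006),('cov c1',168,178,.085),('cov c2',302,181,.085),('gripbar end',267,17,.033),('gripbar end',222,17,.033)]:
    print(n,onz(w,u,v,z).round(4))
im=cv2.imread('pics/d0.png');cv2.imwrite('pics/d0b.png',im)
```

```text
handle [0.4489 0.0852 0.08  ]
hL [0.4035 0.0835 0.08  ]
hR [0.4968 0.0838 0.08  ]
pinA [ 0.4669 -0.1002  0.09  ]
pinB [ 0.4197 -0.0287  0.09  ]
hole [0.479  0.1475 0.006 ]
c1 [0.4111 0.1359 0.006 ]
c2 [0.4922 0.1335 0.006 ]
cov c1 [0.3944 0.039  0.085 ]
cov c2 [0.5061 0.0367 0.085 ]
gripbar end [0.4748 0.1729 0.033 ]
gripbar end [0.4356 0.1727 0.033 ]
```

View pics/d0.png

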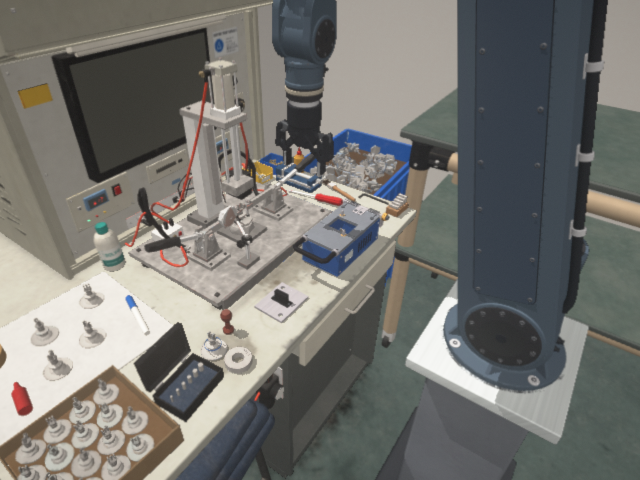

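The side view agrees: the plate lies to the left of the handle, its long side along world y, so no large turn is needed. I estimate the plate centre at (0.454, 0.184) and the seat at (0.446, -0.064). First I turn the wrist 90° and go above the plate.

```bash
python3 -m crank '[[[0.18,-0.07,0.04],[0,0,-60],0],[[0.18,-0.07,0.04],[0,0,-60],0],[[0.18,-0.07,0.04],[0,0,-60],0],[[0.18,-0.07,0.04],[0,0,-60],0],[[0.18,-0.07,0.04],[0,0,-60],0],[[0.18,-0.07,0.04],[0,0,-60],0],[[0.18,-0.07,0.04],[0,0,-60],0],[[0.18,-0.07,0.04],[0,0,-60],0]]' 40; python3 -m crank '[[[0,0,0],[0,0,-30],0],[[0,0,0],[0,0,-30],0],[[0,0,0],[0,0,-30],0],[[0,0,0],[0,0,-30],0],[[0,0,0],[0,0,-30],0]]'
python3 - <<'E'
from h import *
s=get_state();print(s['q'],s['eef_pos'],s['orientation'].round(3) if hasattr(s['orientation'],'round') else s['orientation'])
w=shot('wrist','w1.png');print(-w['R'].T@w['t'])
E
```

```text
t: 0.95
eef_pos: [0.4547, 0.1802, 0.1991]
orientation: [[-0.867, 0.498, -0.0], [0.498, 0.867, -0.0], [0.0, -0.0, -1.0]]
contact_force: [-1.8, -0.2, -0.2]
grip_width: 0.5
grasp_force: 0.0
t: 1.45
eef_pos: [0.4549, 0.1798, 0.1992]
orientation: [[-1.0, 0.003, -0.0], [0.003, 1.0, -0.0], [0.0, -0.0, -1.0]]
contact_force: [0.1, -0.1, 0.7]
grip_width: 0.498
grasp_force: 0.0
[ 3.76373088e-01  1.94967446e-01 -1.74845356e-01  1.20137418e+00
  4.88557149e-05  3.79869907e-01] [0.45492794 0.17980926 0.19916232] [[-1.     0.003 -0.   ]
 [ 0.003  1.    -0.   ]
 [ 0.    -0.    -1.   ]]
[0.38669055 0.1793254  0.33476893]
```

View pics/w1.png

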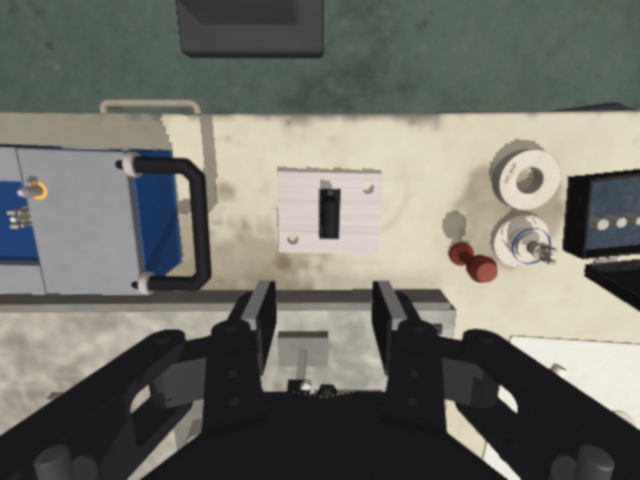

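The wrist view shows the plate with corners at (278,167), (381,170), (278,253), (380,254), holes at (368,188) and (292,240), and the handle bar at x≈200.

Run:
```python
from h import *
w=load('wrist')
P=lambda u,v,z:onz(w,u,v,z)
c=np.array([P(u,v,.006) for u,v in[(278,169),(381,171),(278,252),(380,254)]]);print(c.round(4),c.mean(0))
h=np.array([P(u,v,.003) for u,v in[(368,188),(292,240)]]);print(h.round(4),h.mean(0));d=h[0]-h[1]
e=np.arctan2(36*2,-52)
print('yaw from holes',np.degrees(np.arctan2(d[1],d[0])-e),np.hypot(d[0],d[1]))
print('bar',P(330,190,.033),P(330,238,.02))
print('handle',P(200,222,.08))
g=cv2.cvtColor(w['image'],cv2.COLOR_BGR2GRAY)
m=(g[150:270,260:400]>185).astype(np.uint8);m=cv2.morphologyEx(m,cv2.MORPH_OPEN,np.ones((3,3)))
cs=max(cv2.findContours(m,0,2)[0],key=cv2.contourArea);print(cv2.minAreaRect(cs))
```

```text
[[0.4103 0.1365 0.006 ]
 [0.4125 0.2338 0.006 ]
 [0.4926 0.1333 0.006 ]
 [0.4951 0.2363 0.006 ]] [0.45260542 0.18498329 0.006     ]
[[0.4289 0.2225 0.003 ]
 [0.4809 0.1475 0.003 ]] [0.45486362 0.1849597  0.003     ]
yaw from holes -1.0961170790505468 0.09126550329064402
bar [0.42666952 0.18512963 0.033     ] [0.474192   0.18545371 0.02      ]
handle [0.44449957 0.08526734 0.08      ]
((69.5, 59.5), (119.0, 139.0), 90.0)
```

```bash
python3 -m crank '[[[0,0.005,0.04],[0,0,1],-0.1],[[0,0.005,0.08],[0,0,1],-0.1],[[0,0.005,0.12],[0,0,1],-0.1],[[0,0.005,0.15],[0,0,1],-0.1],[[0,0.005,0.17],[0,0,1],-0.1],[[0,0.005,0.18],[0,0,1],-0.1],[[0,0.005,0.181],[0,0,1],-0.1],[[0,0.005,0.181],[0,0,1],-0.1]]' 60;  python3 -m crank '[[[0,0,0],[0,0,0],-1],[[0,0,0],[0,0,0],-1],[[0,0,0],[0,0,0],-1],[[0,0,0],[0,0,0],-1],[[0,0,0],[0,0,0],-1],[[0,0,0],[0,0,0],-1]]' 60
```

```text
t: 2.3
eef_pos: [0.4554, 0.1852, 0.0189]
orientation: [[-1.0, 0.019, 0.001], [0.019, 1.0, 0.0], [-0.0, 0.0, -1.0]]
contact_force: [-0.3, -0.3, 0.4]
grip_width: 0.448
grasp_force: 0.0
t: 2.9
eef_pos: [0.4557, 0.1853, 0.0195]
orientation: [[-1.0, 0.018, 0.002], [0.018, 1.0, 0.001], [-0.002, 0.001, -1.0]]
contact_force: [-0.2, -0.5, 5.4]
grip_width: 0.124
grasp_force: 59.5
```

```bash
python3 -m crank '[[[0,0,-0.02],[0,0,0],-1],[[0,0,-0.05],[0,0,0],-1],[[0,0,-0.09],[0,0,0],-1],[[0,0,-0.12],[0,0,0],-1],[[0,0,-0.14],[0,0,0],-1],[[0.001,-0.03,-0.15],[0,0,0],-1],[[0.002,-0.07,-0.15],[0,0,0],-1],[[0.003,-0.11,-0.15],[0,0,0],-1]]';  python3 -m crank '[[[0,-0.04,0],[0,0,0],-1],[[0,-0.08,0],[0,0,0],-1],[[0.001,-0.12,0],[0,0,0],-1],[[0.002,-0.139,0],[0,0,0],-1],[[0.002,-0.139,0],[0,0,0],-1],[[0.002,-0.139,0],[0,0,0],-1]]'
python3 - <<'E'
from h import *
w=shot('wrist','w2.png');print(-w['R'].T@w['t'])
shot('scene','s2.png');c=shot('side')
cv2.imwrite('pics/d2.png',cv2.resize(c['image'][170:300,260:430],None,fx=4,fy=4,interpolation=2))
E
```

```text
t: 3.7
eef_pos: [0.4499, 0.0743, 0.1691]
orientation: [[-1.0, 0.016, 0.001], [0.016, 1.0, 0.0], [-0.001, 0.0, -1.0]]
contact_force: [1.3, -0.2, -4.1]
grip_width: 0.129
grasp_force: 59.3
t: 4.3
eef_pos: [0.4454, -0.064, 0.1685]
orientation: [[-1.0, 0.019, 0.0], [0.019, 1.0, 0.0], [-0.0, 0.0, -1.0]]
contact_force: [-1.1, 0.9, -2.7]
grip_width: 0.126
grasp_force: 59.5
[ 0.37711371 -0.06350171  0.30407684]
```

View pics/w2.png

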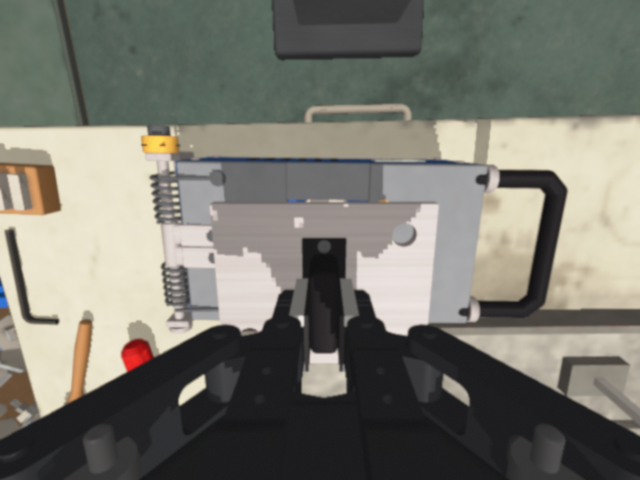

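The plate is gripped at the bar and hangs over the cover, its far-left hole at (403,234). It hides the pins, so I measure those closely in the first wrist picture.

Run:
```python
from h import *
im=cv2.imread('pics/w0.png')
a=cv2.resize(im[235:275,185:225],None,fx=10,fy=10,interpolation=cv2.INTER_CUBIC)
b=cv2.resize(im[310:350,240:280],None,fx=10,fy=10,interpolation=cv2.INTER_CUBIC)
cv2.imwrite('pics/z.png',np.hstack([a,b]))
w=load('wrist')
g=cv2.cvtColor(w['image'],cv2.COLOR_BGR2GRAY)
print('hole',onz(w,403,234,.155))
for z,p in((.155,[(212,204),(437,204)]),):
    print([onz(w,*q,z).round(4) for q in p])
print('handle bar',[onz(w,u,v,.08).round(4) for u,v in[(555,185),(539,302),(546,240)]])
```

```text
hole [ 0.41743622 -0.0282516   0.155     ]
[array([ 0.4022, -0.1128,  0.155 ]), array([ 0.4041, -0.0139,  0.155 ])]
handle bar [array([0.4068, 0.0861, 0.08  ]), array([0.4898, 0.0882, 0.08  ]), array([0.4438, 0.0861, 0.08  ])]
```

View pics/z.png

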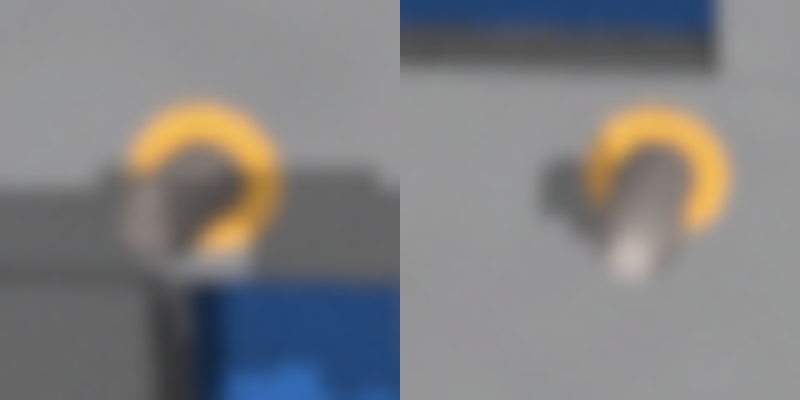

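Run:
```python
from h import *
# rebuild w0 camera: pose is relative to TCP; take from w2's cam transformed by tool motion
w=load('wrist');s=get_state()
import types
R0=np.array([[5.55632708e-05,9.99999455e-01,-1.04282480e-03],[9.99999998e-01,-5.55927311e-05,-2.82214893e-05],[-2.82794474e-05,-1.04282323e-03,-9.99999456e-01]]);p0=np.array([.52472068,-2e-5,.23884946])
R2=np.array(s['orientation']);p2=np.array(s['eef_pos'])
Rc=w['R']@R2; cpos=R2.T@(-w['R'].T@w['t']-p2)
R=Rc@R0.T; o=p0+R0@cpos
print(o,'expected .52404 .06679 .37431',R[2])
c=dict(K=w['K'],k1=w['k1'],R=R,t=-R@o)
A=onz(c,205,252.2,.085);B=onz(c,265.6,327.5,.085)
At=onz(c,200,256.5,.0995);Bt=onz(c,262.7,336,.0995)
for a,b in((A,B),(At,Bt)):
    d=b-a;print(a.round(4),b.round(4),((a+b)/2).round(4),'len',np.hypot(*d[:2]),'yaw',np.degrees(np.arctan2(d[1],d[0])-np.arctan2(-72,52)))
print(p2,R2.round(3))
```

```text
[0.52330878 0.0684574  0.37454361] expected .52404 .06679 .37431 [-6.13373631e-04 -2.68550372e-01 -9.63265447e-01]
[ 0.4179 -0.025   0.085 ] [ 0.468 -0.1    0.085] [ 0.4429 -0.0625  0.085 ] len 0.09021451745121296 yaw -2.064134047998422
[ 0.4186 -0.0241  0.0995] [ 0.4678 -0.1001  0.0995] [ 0.4432 -0.0621  0.0995] len 0.09054052567916124 yaw -2.930499733623966
[ 0.44560099 -0.06304249  0.1683811 ] [[-1.     0.016 -0.   ]
 [ 0.016  1.     0.   ]
 [ 0.     0.    -1.   ]]
```

```bash
cat >> h.py <<'E'
def cam0(w,R2,p2,R0,p0):
    Rc=w['R']@R2; cp=R2.T@(-w['R'].T@w['t']-p2); R=Rc@R0.T
    return dict(K=w['K'],k1=w['k1'],R=R,t=-R@(p0+R0@cp))
R0=np.array([[0,1,-.00104],[1,0,0],[0,-.00104,-1]]);p0=np.array([.52472,0,.23885])
E
python3 - <<'E'
from h import *
w=load('wrist');s=get_state();c0=cam0(w,np.array(s['orientation']),np.array(s['eef_pos']),R0,p0)
g2=cv2.imread('pics/w2.png',0).astype(float);g0=cv2.imread('pics/w0.png',0).astype(float)
def edge(c,g,fixed,lo,hi,z,axis,name):
    P=[]
    for f in fixed:
        l=(g[f,lo:hi] if axis==0 else g[lo:hi,f]);l=cv2.GaussianBlur(l.reshape(1,-1),(5,1),1)[0]
        d=np.abs(np.gradient(l));d[:1]=0;i=int(d.argmax());
        sub=np.sum(np.arange(max(0,i-2),min(len(d),i+3))*d[max(0,i-2):i+3])/d[max(0,i-2):i+3].sum()+lo
        P.append(onz(c,sub,f,z) if axis==0 else onz(c,f,sub,z))
    P=np.array(P);k=1 if np.ptp(P[:,1])>np.ptp(P[:,0]) else 0
    for _ in range(3):
        q=np.polyfit(P[:,k],P[:,1-k],1);r=P[:,1-k]-np.polyval(q,P[:,k]);P=P[abs(r)<max(.0008,1.5*np.median(abs(r)))]
    print(name,'yaw',np.degrees(np.arctan(q[0]))*(1 if k==0 else -1),'mean',P.mean(0).round(4),'rms',np.std(r).round(5),len(P))
edge(c0,g0,range(150//1+70,150+70+0+120),285,320,.085,0,'w0 right side')
edge(c0,g0,range(185,250),160,185,.085,0,'w0 left side')
edge(c0,g0,range(195,275),165,182,.085,1,'w0 handle-end edge')
edge(c0,g0,range(200,270),105,118,.08,1,'w0 bar outer')
edge(c0,g0,range(200,270),118,134,.08,1,'w0 bar inner')
edge(w,g2,range(205,275),555,575,.08,0,'w2 bar outer')
edge(w,g2,range(205,275),528,548,.08,0,'w2 bar inner')
edge(w,g2,range(195,290),474,492,.085,0,'w2 handle-end edge')
edge(w,g2,range(390,478),155,172,.085,1,'w2 near side')
edge(w,g2,range(230,425),196,210,.155,1,'w2 plate edge')
E
```

```text
w0 right side yaw -0.0837231746822913 mean [ 0.5021 -0.0562  0.085 ] rms 0.00052 69
w0 left side yaw -1.417086962659429 mean [0.3907 0.0063 0.085 ] rms 0.00014 64
w0 handle-end edge yaw -1.8892156805772644 mean [0.4495 0.0447 0.085 ] rms 0.00017 79
w0 bar outer yaw -1.9317404559418323 mean [0.4514 0.0922 0.08  ] rms 0.00011 70
w0 bar inner yaw -1.9329230433486562 mean [0.4505 0.0807 0.08  ] rms 0.0001 70
w2 bar outer yaw 2.977560404091373 mean [0.4397 0.0941 0.08  ] rms 0.00076 48
w2 bar inner yaw -1.627526189999709 mean [0.4436 0.0796 0.08  ] rms 0.0001 70
w2 handle-end edge yaw 3.831477956125726 mean [0.4253 0.0383 0.085 ] rms 0.00083 43
w2 near side yaw 1.2811203498179171 mean [0.3908 0.0066 0.085 ] rms 0.001 61
w2 plate edge yaw -0.11096743121009614 mean [ 0.4026 -0.0658  0.155 ] rms 0.00028 145
```

Guard yaw is about -1.8° and the seat about (0.4435, -0.0625). The plate in hand sits at about (0.4438, -0.0637) with roughly 1° less yaw. I correct this and lower it.

```bash
python3 -m crank '[[[0,0.001,0.015],[0,0,1],-1],[[0,0.001,0.03],[0,0,1],-1],[[0,0.001,0.042],[0,0,1],-1],[[0,0.001,0.047],[0,0,1],-1],[[0,0.001,0.050],[0,0,1],-1],[[0,0.001,0.053],[0,0,1],-1],[[0,0.001,0.053],[0,0,1],-1]]'
```

```text
t: 5.15
eef_pos: [0.4457, -0.0627, 0.1154]
orientation: [[-0.999, 0.035, 0.0], [0.035, 0.999, -0.0], [-0.0, -0.0, -1.0]]
contact_force: [-0.1, 0.5, -3.8]
grip_width: 0.123
grasp_force: 59.5
```

```bash
python3 -m crank '[[[0,0,0.003],[0,0,0],-1],[[0,0,0.006],[0,0,0],-1],[[0,0,0.009],[0,0,0],-1],[[0,0,0.009],[0,0,0],-1]]'
python3 - <<'E'
from h import *
w=shot('wrist','w3.png');c=shot('side')
d=cv2.resize(c['image'][195:275,295:395],None,fx=4,fy=4,interpolation=2)
cv2.imwrite('pics/z3.png',np.hstack([d,cv2.resize(w['image'],(427,320))]))
E
```

```text
t: 5.55
eef_pos: [0.4457, -0.0629, 0.106]
orientation: [[-0.999, 0.035, -0.0], [0.035, 0.999, 0.0], [0.0, 0.0, -1.0]]
contact_force: [1.3, 1.0, -2.4]
grip_width: 0.124
grasp_force: 59.4
```

View pics/z3.png

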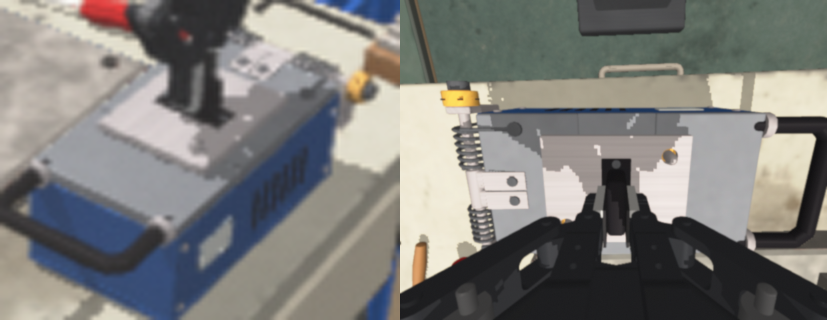

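The plate is nearly flush, with the pin visible in the hole at (670,157) of the composite. I lower the last bit until it touches.

```bash
python3 -m crank '[[[0,0,0.0015],[0,0,0],-1],[[0,0,0.003],[0,0,0],-1],[[0,0,0.003],[0,0,0],-1]]'
```

```text
t: 5.95
eef_pos: [0.4457, -0.0629, 0.1043]
orientation: [[-0.999, 0.035, 0.001], [0.035, 0.999, -0.0], [-0.001, -0.0, -1.0]]
contact_force: [-3.9, 1.3, 11.7]
grip_width: 0.127
grasp_force: 61.5
```

```bash
python3 -m crank '[[[0,0,-0.001],[0,0,0],-0.3],[[0,0,-0.001],[0,0,0],-0.3],[[0,0,-0.001],[0,0,0],-0.3],[[0,0,-0.005],[0,0,0],-0.3],[[0,0,-0.02],[0,0,0],-0.3],[[0,0,-0.04],[0,0,0],-0.3],[[0,0,-0.07],[0,0,0],-0.3],[[0,0,-0.08],[0,0,0],-0.2]]';  python3 -m crank '[[[0,0.04,0],[0,0,0],-0.2],[[0,0.08,0],[0,0,0],-0.2],[[0,0.12,0],[0,0,0],-0.2],[[0.002,0.149,0],[0,0,0],-0.2],[[0.002,0.149,0],[0,0,0],-0.2],[[0.002,0.149,0],[0,0,0],-0.2]]'
python3 - <<'E'
from h import *
w=shot('wrist','w4.png')
E
```

```text
t: 6.75
eef_pos: [0.4467, -0.063, 0.1858]
orientation: [[-0.999, 0.035, 0.003], [0.035, 0.999, -0.0], [-0.003, -0.0, -1.0]]
contact_force: [0.2, -0.6, -0.5]
grip_width: 0.4
grasp_force: 0.0
t: 7.35
eef_pos: [0.4486, 0.0865, 0.1829]
orientation: [[-0.999, 0.033, -0.001], [0.033, 0.999, -0.0], [0.001, -0.0, -1.0]]
contact_force: [-0.2, -0.2, -0.2]
grip_width: 0.401
grasp_force: 0.0
```

View pics/w4.png

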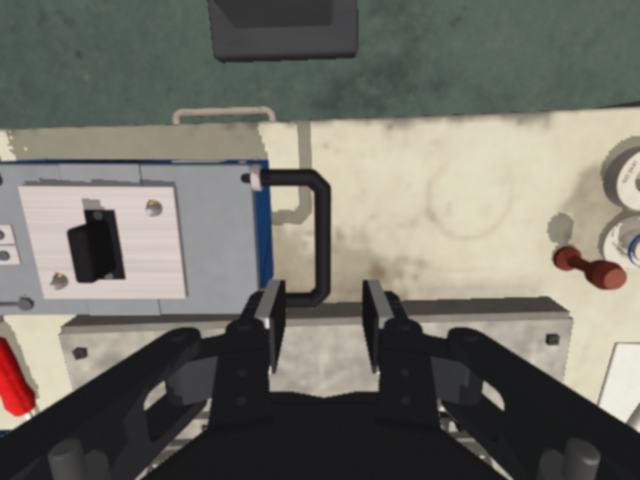

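Both pins show through the plate's holes at (153,208) and (60,281). The plate lies flat and the handle bar at u≈322 is centred between the fingers. I descend and grip it.

```bash
python3 - <<'E'
from h import *
w=load('wrist');print(onz(w,322,238,.08),onz(w,320,180,.08),onz(w,323,296,.08))
E
python3 -m crank '[[[0,0,0.03],[0,0,0],-0.2],[[0,0,0.06],[0,0,0],-0.2],[[0,0,0.085],[0,0,0],-0.2],[[0,0,0.1],[0,0,0],-0.2],[[0,0,0.11],[0,0,0],-0.2],[[0,0,0.114],[0,0,0],-0.2],[[0,0,0.114],[0,0,0],-0.2]]'
```

```text
[0.44653483 0.08487275 0.08      ] [0.40491213 0.08491568 0.08      ] [0.4922482  0.08406773 0.08      ]
t: 8.1
eef_pos: [0.4489, 0.0856, 0.0692]
orientation: [[-0.999, 0.036, -0.0], [0.036, 0.999, -0.0], [0.0, -0.0, -1.0]]
contact_force: [0.1, 0.3, -0.2]
grip_width: 0.399
grasp_force: 0.0
```

```bash
python3 -m crank '[[[0,0,0],[0,0,0],-1],[[0,0,0],[0,0,0],-1],[[0,0,0],[0,0,0],-1],[[0,0,0],[0,0,0],-1],[[0,0,0],[0,0,0],-1],[[0,0,0],[0,0,0],-1]]' 50
python3 - <<'E'
import numpy as np
# arc: handle at r=253, level with hinge line (z .080). grasp pt g 11mm behind TCP. tool tilt about tool x by k*theta
r=.253
for k in (0.5,):
  for th in range(0,60,4):
    a=np.radians(th);h=np.array([r*np.cos(a)-r, r*np.sin(a)])   # along tool y (away from hinge), up
    b=k*a # tilt: tool axis up-vector leans toward hinge (-y)
    tcp=h-0.011*np.array([-np.sin(b),np.cos(b)]); d=tcp-np.array([0,-.011])
    print(th,'dy %.4f dz %.4f tilt %.1f'%(d[0],-d[1],np.degrees(b)))
E
```

```text
t: 8.7
eef_pos: [0.4494, 0.0858, 0.0698]
orientation: [[-0.999, 0.035, 0.001], [0.035, 0.999, -0.001], [-0.001, -0.001, -1.0]]
contact_force: [1.9, -4.8, 5.8]
grip_width: 0.121
grasp_force: 49.0
0 dy 0.0000 dz -0.0000 tilt 0.0
4 dy -0.0002 dz -0.0177 tilt 2.0
8 dy -0.0017 dz -0.0352 tilt 4.0
12 dy -0.0044 dz -0.0527 tilt 6.0
16 dy -0.0083 dz -0.0698 tilt 8.0
20 dy -0.0133 dz -0.0867 tilt 10.0
24 dy -0.0196 dz -0.1031 tilt 12.0
28 dy -0.0270 dz -0.1191 tilt 14.0
32 dy -0.0354 dz -0.1345 tilt 16.0
36 dy -0.0449 dz -0.1492 tilt 18.0
40 dy -0.0554 dz -0.1633 tilt 20.0
44 dy -0.0669 dz -0.1765 tilt 22.0
48 dy -0.0792 dz -0.1890 tilt 24.0
52 dy -0.0924 dz -0.2005 tilt 26.0
56 dy -0.1064 dz -0.2110 tilt 28.0
```

```bash
python3 -m crank '[[[0,0,-0.009],[-1,0,0],-1],[[0,0,-0.018],[-2,0,0],-1],[[0,-0.001,-0.026],[-3,0,0],-1],[[0,-0.0017,-0.035],[-4,0,0],-1],[[0,-0.003,-0.044],[-5,0,0],-1],[[0,-0.0044,-0.0527],[-6,0,0],-1],[[0,-0.0083,-0.07],[-8,0,0],-1],[[0,-0.0083,-0.07],[-8,0,0],-1]]'
cat > arc.py <<'E'
import numpy as np,sys
r=.253
def T(th):
    a=np.radians(th);b=a/2
    return np.array([r*np.cos(a)-r+.011*np.sin(b), r*np.sin(a)-.011*np.cos(b)]),b
t0=float(sys.argv[1]);p,b=T(t0)
for th in map(float,sys.argv[2:]):
    q,c=T(th);d=q-p
    print(th,'ty %.4f tz %.4f rx %.1f'%(d@[np.cos(b),np.sin(b)], d@[np.sin(b),-np.cos(b)],-np.degrees(c-b)))
E
python3 arc.py 16 20 24 28 32 36 40
```

```text
t: 9.5
eef_pos: [0.4491, 0.0774, 0.1406]
orientation: [[-0.999, 0.035, 0.006], [0.036, 0.989, 0.141], [-0.001, 0.141, -0.99]]
contact_force: [2.5, -0.4, -4.9]
grip_width: 0.123
grasp_force: 49.3
20.0 ty -0.0027 tz -0.0174 rx -2.0
24.0 ty -0.0066 tz -0.0346 rx -4.0
28.0 ty -0.0116 tz -0.0514 rx -6.0
32.0 ty -0.0179 tz -0.0678 rx -8.0
36.0 ty -0.0252 tz -0.0837 rx -10.0
40.0 ty -0.0337 tz -0.0991 rx -12.0
```

```bash
python3 -m crank '[[[0,-0.0027,-0.0174],[-2,0,0],-1],[[0,-0.0066,-0.0346],[-4,0,0],-1],[[0,-0.0116,-0.0514],[-6,0,0],-1],[[0,-0.0179,-0.0678],[-8,0,0],-1],[[0,-0.0252,-0.0837],[-10,0,0],-1],[[0,-0.0337,-0.0991],[-12,0,0],-1],[[0,-0.0337,-0.0991],[-12,0,0],-1]]'
python3 arc.py 40 44 47 50 53 56 58 60
```

```text
t: 10.2
eef_pos: [0.4478, 0.0303, 0.234]
orientation: [[-0.999, 0.033, 0.014], [0.036, 0.938, 0.344], [-0.002, 0.345, -0.939]]
contact_force: [1.8, 5.5, 3.2]
grip_width: 0.116
grasp_force: 49.5
44.0 ty -0.0062 tz -0.0164 rx -2.0
47.0 ty -0.0116 tz -0.0283 rx -3.5
50.0 ty -0.0177 tz -0.0400 rx -5.0
53.0 ty -0.0243 tz -0.0513 rx -6.5
56.0 ty -0.0315 tz -0.0623 rx -8.0
58.0 ty -0.0367 tz -0.0694 rx -9.0
60.0 ty -0.0420 tz -0.0763 rx -10.0
```

```bash
python3 -m crank '[[[0,-0.0062,-0.0164],[-2,0,0],-1],[[0,-0.0116,-0.0283],[-3.5,0,0],-1],[[0,-0.0177,-0.04],[-5,0,0],-1],[[0,-0.0243,-0.0513],[-6.5,0,0],-1],[[0,-0.0315,-0.0623],[-8,0,0],-1],[[0,-0.0367,-0.0694],[-9,0,0],-1],[[0,-0.042,-0.0763],[-10,0,0],-1],[[0,-0.042,-0.0763],[-10,0,0],-1]]'
cat > ang.py <<'E'
from h import *
s=get_state();R=np.array(s['orientation']);g=np.array(s['eef_pos'])-.011*R[:,2]
d=g-[.44,.0858-.253,.080];print(g,np.degrees(np.arctan2(d[2],d[1])),np.hypot(d[1],d[2]),s['contact_force'],s['grasp_force'])
E
python3 ang.py; python3 arc.py 60 57 54 51 48 45 42.5
```

```text
t: 11.0
eef_pos: [0.4457, -0.0339, 0.2911]
orientation: [[-0.999, 0.03, 0.02], [0.036, 0.864, 0.503], [-0.002, 0.503, -0.864]]
contact_force: [3.8, 6.7, 10.5]
grip_width: 0.121
grasp_force: 49.9
[ 0.44550216 -0.03943424  0.30058534] 59.92004642018134 0.25491563978675985 [ 3.75423665  6.71546267 10.47130426] 49.865455627441406
57.0 ty 0.0060 tz 0.0116 rx 1.5
54.0 ty 0.0114 tz 0.0236 rx 3.0
51.0 ty 0.0162 tz 0.0358 rx 4.5
48.0 ty 0.0204 tz 0.0483 rx 6.0
45.0 ty 0.0238 tz 0.0609 rx 7.5
42.5 ty 0.0262 tz 0.0716 rx 8.7
```

```bash
python3 -m crank '[[[0,0.006,0.0116],[1.5,0,0],-1],[[0,0.0114,0.0236],[3,0,0],-1],[[0,0.0162,0.0358],[4.5,0,0],-1],[[0,0.0204,0.0483],[6,0,0],-1],[[0,0.0238,0.0609],[7.5,0,0],-1],[[0,0.0262,0.0716],[8.7,0,0],-1],[[0,0.0262,0.0716],[8.7,0,0],-1],[[0,0.0262,0.0716],[8.7,0,0],-1]]'
python3 ang.py
python3 -m crank '[[[0,0,0],[0,0,0],-1],[[0,0,0],[0,0,0],-1],[[0,0,0],[0,0,0],-1],[[0,0,0],[0,0,0],-1],[[0,0,0],[0,0,0],-1]]'
python3 ang.py
python3 - <<'E'
from h import *
a=shot('wrist')['image'];c=shot('side')['image'];b=shot('scene')['image']
cv2.imwrite('pics/f.png',np.hstack([cv2.resize(c[150:290,270:410],(400,400)),cv2.resize(b[170:310,270:410],(400,400))]))
E
```

```text
t: 11.8
eef_pos: [0.4475, 0.0247, 0.2409]
orientation: [[-0.999, 0.03, 0.014], [0.033, 0.931, 0.363], [-0.002, 0.363, -0.932]]
contact_force: [4.5, 1.8, 0.8]
grip_width: 0.118
grasp_force: 50.3
[0.44730252 0.02075313 0.25117968] 42.32591843199934 0.2542220727839398 [4.53200759 1.79423901 0.82456922] 50.345152616500854
t: 12.3
eef_pos: [0.4474, 0.0245, 0.2412]
orientation: [[-0.999, 0.031, 0.014], [0.034, 0.931, 0.364], [-0.001, 0.364, -0.931]]
contact_force: [4.1, 2.0, 2.1]
grip_width: 0.122
grasp_force: 50.4
[0.44728977 0.02051621 0.25140308] 42.399104821756616 0.25419754697051133 [4.11059673 2.04830168 2.09413318] 50.39173722267151
```

View pics/f.png

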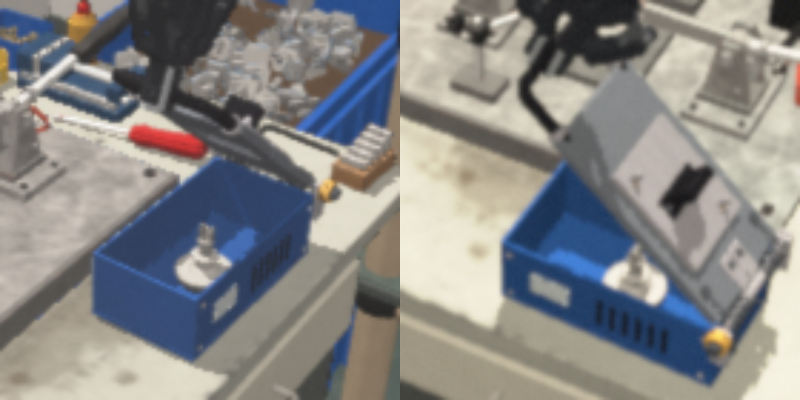

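The cover is held at about 42.4°. The plate still lies on its pins, at (690,185) in the composite, and the handle is gripped.

```bash
python3 -c "
from rig import bot;print(bot.finish_job())"
```

```text
the job is handed in; nothing more can be done
None
```

I've handed the job in: the plate lies flush on its pins, the cover was raised to about 60° and brought back, and the arm now holds it by the handle at about 42.4°, 7.6° below balance, after about 12.5 s of the 54 s.

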